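# Rack the cut soap bars to cure, each colour with its own kind

## Robot

A 7-joint arm with a two-finger parallel gripper is mounted at the origin on a cart in front of the work surface, level with it; the furniture and walls round the work are solid. World frame = base frame: x ahead of the robot, y to its left, z up, the work surface at z = 0. Lengths are in m, angles in rad, forces in N, time in s.
With the tool pointing down it reaches from about 0.35 to 0.9 m from the base axis. Payload 19.9 kg.
Tool frame: the origin (TCP) lies on the mounting face of the last link; the fingertips stand 173 mm ahead of it and the grasp point (between the pads) lies 155 mm ahead of it; z points along the fingers, y is the direction in which the jaws open and shut (so a half turn about z gives the same grasp; the last joint's range is limited). The gripper opens to 85 mm and grips with 20 to 120 N. Pads are 22 mm wide; open, the fingers measure 114 mm over their backs; the gripper's body (76 mm by 85 mm) begins 54 mm behind the grasp point. The pads swing forward as they close: fully open they stand 13 mm farther back than shut.
Start: joints at [-1.272, 0.417, -0.01, 1.614, 0.005, 1.111, -0.053], TCP at [0.208, 0.589, 0.405] pointing down, gripper open.
Joint ranges: [-2.81, 2.81], [-0.39, 2.02], [-1.27, 1.25], [0.06, 2.57], [-1.19, 4.33], [0.19, 2], [-2.82, 2.82]. Speed limits (rad/s): [1.89, 1.89, 2.39, 2.39, 3.01, 3.01, 3.01].

## Interface

Orientations are given as a unit quaternion [x, y, z, w].
In Python, from rig import * gives the robot as it stands.
- The arm moves only by the tool apply_moves, never from a script. Its argument "deltas" is a list of rows, each a list of 5 numbers: the finger opening in mm, from 0 to 85.4, then the shift along the tool's x, y, z in mm, then the turn about the tool's z in degrees. A call has exactly 8 rows; each row is the pose to reach, as a shift and turn from the pose commanded when the call began, along the tool's axes at that moment; what a row does not reach only later rows make up. A row lasts 1/10 s, in which the tool goes at most 50 mm and 8.59 degrees, less where a joint would pass 70% of its speed; a pose out of reach is approached as far as the arm can. A call with a gripper value outside its range is refused whole. The fingers move at their own pace and stop on an object; the grip force is fixed at half the most. Time passes only in rows, so rows that repeat a pose let the fingers close, or fill a call up. It gives the time, the measured TCP pose, the force and the opening at its end, in the units of the state.
- state(): the state, without advancing time (a new reading comes with each control period).
- capture(name): name is "scene" or "side" or "wrist"; returns the picture (384x512x3 uint8, blue, green, red); there is no depth.
- camera_info(name): a dict with "K" (3x3 intrinsics, pixels), "position" and "attitude" of the camera in the world; the wrist camera has in their place "mount" (4x4, takes a point from camera to tool coordinates, whose origin is the TCP and whose axes are the flange's). Camera axes: x right, y up, looking along -z (the intrinsics and any distortion apply to the point x, -y, -z); pixel columns grow to the right and rows downward; lengths in m; the calibration is good to about 2 mm. A picture is of the moment at which its call begins: read the wrist's pose just before it. camera_info takes no time and is no camera call.
- hand_in(): hands the job in, once; it reports no verdict.
The state is a dict: "time": time; "joint_pos": joint angles; "qd": joint speeds; "effort": joint torques, N m; "tool_pos": TCP position; "orientation": TCP orientation; "wrist_force": force on the tool from outside, world axes, zero at the start; "ft_torque": the same for the moment, N m; "gripper_width": finger opening in m.
Only numpy, scipy, OpenCV 4.12 (cv2) and the standard library are available. Lean on these libraries where they do the work, as an engineer would, in place of code of your own. Each camera call takes 0.05 s, during which the arm holds its last target. There are 200 camera calls.

## Task

Freshly cut soap bars, two lavender and two cream, stand mixed up on the wooden board. Stand each one upright on its long edge in an empty slot of a curing rack, one bar to a slot, across the rails and centred between the pegs: lavender bars in the rack that already holds a lavender bar, cream bars in the rack that holds the cream one, so that the scents do not mix. The soap is still soft, so set the bars down rather than drop them, leave the two bars already racked where they stand, and do not push or knock over the amber dropper bottle.

Things in the scene. Friction and masses are not known exactly. Their poses are not given: they have to be found in the camera images.
- lavender_bar_1: A lavender (pale purple) soap bar standing on a long edge on the board: 73 mm long, 26 mm thick, 53 mm high, 0.115 kg. Origin: centre of its underside (the edge it stands on); x along its length, y through its thickness, z up.
- lavender_bar_2: The other lavender bar on the board: 71 mm long, 28 mm thick, 51 mm high, 0.115 kg. Frame as for lavender_bar_1.
- cream_bar_1: A cream (pale beige) soap bar standing on a long edge on the board: 73 mm long, 30 mm thick, 54 mm high, 0.115 kg. Frame as for lavender_bar_1.
- cream_bar_2: The other cream bar on the board: 67 mm long, 28 mm thick, 55 mm high, 0.115 kg. Frame as for lavender_bar_1.
- racked_lavender_bar: A loose lavender bar (73 x 26 x 53 mm, length x thickness x height) that already stands in one slot of lavender_rack; it marks that rack and is to stay where it is. Frame as for lavender_bar_1.
- racked_cream_bar: A loose cream bar (69 x 30 x 51 mm, length x thickness x height) that already stands in one slot of cream_rack; it marks that rack and is to stay where it is. Frame as for lavender_bar_1.
- lavender_rack: Fixed wooden rack (218 x 108 x 44 mm) for lavender; both racks look alike. Two 18 mm wide rails along its x, at y = +-25 mm; bars stand across them, 18 mm above the bench. On each rail four pegs, 12 mm thick, tops 44 mm above the bench, at x = +-31 and +-93 mm, part three slots 50 mm wide, centred at x = -62, 0, +62 mm; a bar in a slot lies along y. Origin: rack's centre at bench height, z up.
- cream_rack: Fixed wooden curing rack for cream, the same shape and frame as lavender_rack.
- board: Fixed pine board, 160 x 300 x 16 mm, on the bench; the four bars to be racked stand on it, 16 mm above the bench, in two rows of two. Origin: centre of its underside; its y axis runs along the 300 mm length.
- dropper: Bystander: loose amber dropper bottle with a black top, 31 mm across and 98 mm tall, standing on the bench behind the racks and board. Origin: centre of its underside, z up.
Mind the look-alikes: they are no part of the job. What is shaped like the lavender_bar_1 but green is not meant.

How it is judged:
At the end, for the whole second after the job is handed in: Every lavender bar in its own slot of the lavender rack, every cream bar in the cream rack, the racked ones included: resting on the rails (5 mm), upright (0.1 rad), within 16 mm of the slot centre both ways, square to the rack (0.3 rad), released and at rest ((x of lavender_bar_1 in the frame of lavender_rack between -0.078 and -0.046 m or x of lavender_bar_1 in the frame of lavender_rack between -0.016 and 0.016 m or x of lavender_bar_1 in the frame of lavender_rack between 0.046 and 0.078 m) and y of lavender_bar_1 in the frame of lavender_rack between -0.016 and 0.016 m and z of lavender_bar_1 in the frame of lavender_rack between 0.013 and 0.023 m and angle between each of lavender_bar_1, lavender_bar_2, racked_lavender_bar, cream_bar_1, cream_bar_2, racked_cream_bar's own z axis and vertical below 0.1 rad and angle between the x axis of each of lavender_bar_1, lavender_bar_2, racked_lavender_bar and the y axis of lavender_rack, either way round below 0.3 rad and linear speed of each of lavender_bar_1, lavender_bar_2, racked_lavender_bar, cream_bar_1, cream_bar_2, racked_cream_bar below 0.02 m/s and (x of lavender_bar_2 in the frame of lavender_rack between -0.078 and -0.046 m or x of lavender_bar_2 in the frame of lavender_rack between -0.016 and 0.016 m or x of lavender_bar_2 in the frame of lavender_rack between 0.046 and 0.078 m) and y of lavender_bar_2 in the frame of lavender_rack between -0.016 and 0.016 m and z of lavender_bar_2 in the frame of lavender_rack between 0.013 and 0.023 m and (x of racked_lavender_bar in the frame of lavender_rack between -0.078 and -0.046 m or x of racked_lavender_bar in the frame of lavender_rack between -0.016 and 0.016 m or x of racked_lavender_bar in the frame of lavender_rack between 0.046 and 0.078 m) and y of racked_lavender_bar in the frame of lavender_rack between -0.016 and 0.016 m and z of racked_lavender_bar in the frame of lavender_rack between 0.013 and 0.023 m and (x of cream_bar_1 in the frame of cream_rack between -0.078 and -0.046 m or x of cream_bar_1 in the frame of cream_rack between -0.016 and 0.016 m or x of cream_bar_1 in the frame of cream_rack between 0.046 and 0.078 m) and y of cream_bar_1 in the frame of cream_rack between -0.016 and 0.016 m and z of cream_bar_1 in the frame of cream_rack between 0.013 and 0.023 m and angle between the x axis of each of cream_bar_1, cream_bar_2, racked_cream_bar and the y axis of cream_rack, either way round below 0.3 rad and (x of cream_bar_2 in the frame of cream_rack between -0.078 and -0.046 m or x of cream_bar_2 in the frame of cream_rack between -0.016 and 0.016 m or x of cream_bar_2 in the frame of cream_rack between 0.046 and 0.078 m) and y of cream_bar_2 in the frame of cream_rack between -0.016 and 0.016 m and z of cream_bar_2 in the frame of cream_rack between 0.013 and 0.023 m and (x of racked_cream_bar in the frame of cream_rack between -0.078 and -0.046 m or x of racked_cream_bar in the frame of cream_rack between -0.016 and 0.016 m or x of racked_cream_bar in the frame of cream_rack between 0.046 and 0.078 m) and y of racked_cream_bar in the frame of cream_rack between -0.016 and 0.016 m and z of racked_cream_bar in the frame of cream_rack between 0.013 and 0.023 m); the robot touches nothing.
It fails at once if the lavender bar that was already racked is shifted more than 15 mm or tipped (distance of racked_lavender_bar from where it was at the start of the episode above 0.015 m or angle between racked_lavender_bar's own z axis and vertical above 0.25 rad).
It fails at once if the cream bar that was already racked is shifted more than 15 mm or tipped (distance of racked_cream_bar from where it was at the start of the episode above 0.015 m or angle between racked_cream_bar's own z axis and vertical above 0.25 rad).
It fails at once if a bar is dropped into a rack (faster than 0.6 m/s within 30 mm above the rails) ((linear speed of lavender_bar_1 above 0.6 m/s and height (world z) of lavender_bar_1 below 0.048 m and (horizontal distance between lavender_bar_1 and lavender_rack below 0.11 m or horizontal distance between lavender_bar_1 and cream_rack below 0.11 m)) or (linear speed of lavender_bar_2 above 0.6 m/s and height (world z) of lavender_bar_2 below 0.048 m and (horizontal distance between lavender_bar_2 and lavender_rack below 0.11 m or horizontal distance between lavender_bar_2 and cream_rack below 0.11 m)) or (linear speed of cream_bar_1 above 0.6 m/s and height (world z) of cream_bar_1 below 0.048 m and (horizontal distance between cream_bar_1 and lavender_rack below 0.11 m or horizontal distance between cream_bar_1 and cream_rack below 0.11 m)) or (linear speed of cream_bar_2 above 0.6 m/s and height (world z) of cream_bar_2 below 0.048 m and (horizontal distance between cream_bar_2 and lavender_rack below 0.11 m or horizontal distance between cream_bar_2 and cream_rack below 0.11 m))).
It fails at once if the amber dropper bottle is pushed more than 30 mm or knocked over (distance of dropper from where it was at the start of the episode above 0.03 m or angle between dropper's own z axis and vertical above 0.5 rad).
It also fails if it takes over 104 s, if anything falls off the work surface, if the arm or the gripper's body presses on something with over 40 N, if the wrist force passes 120 N, or if a joint passes its speed limit or range.

## Working session

There is one attempt and no reset: what is moved stays moved. The work goes in short steps, Python scripts to look and compute and a tool call to move; the robot and the scene stay as the last step left them, time stands still between calls to the robot, and variables do not carry over. Pictures are saved under pics/ and viewed, about 12 in all and at most 16, crops included, and the job is handed in when it is done.

Besides the shell and the picture viewer there is one more tool, called after "Call:" as name(argument=value, ...), one argument or row to a line, values as JSON. apply_moves: Moves the arm, as the interface text tells. Its arguments: {"type":"object","properties":{"deltas":{"type":"array","items":{"type":"array","items":{"type":"number"}}}},"required":["deltas"]}

```bash
mkdir -p pics && ls
python3 - <<'E'
from rig import *
import cv2
s=state();print({k:s[k] for k in('time','tool_pos','orientation','gripper_width')})
for n in('scene','side','wrist'):
    print(n,camera_info(n))
a=capture('scene');b=capture('side')
cv2.imwrite('pics/scene0.png',a);cv2.imwrite('pics/side0.png',b)
cv2.imwrite('pics/s0x.png',cv2.resize(a,(800,600),interpolation=cv2.INTER_CUBIC))
E
```

```text
pics
{'time': 0.0, 'tool_pos': array([0.2082527 , 0.58914711, 0.40407342]), 'orientation': array([ 1.69070561e-01,  9.85603759e-01, -6.10537817e-04, -5.60077704e-05]), 'gripper_width': 0.08576378490467372}
scene {'K': array([[476.8743939 ,   0.        , 255.00278375],
       [  0.        , 476.8743939 , 189.33853374],
       [  0.        ,   0.        ,   1.        ]]), 'position': array([ 0.80659987, -0.74873922,  1.2650895 ]), 'attitude': array([0.28137354, 0.04022834, 0.1349998 , 0.94920265])}
side {'K': array([[375.21686009,   0.        , 249.42016443],
       [  0.        , 375.21686009, 185.98614342],
       [  0.        ,   0.        ,   1.        ]]), 'position': array([ 0.26072093, -0.67405731,  0.51695883]), 'attitude': array([ 0.46925937, -0.10955934, -0.20750336,  0.85131354])}
wrist {'K': array([[303.88296267,   0.        , 256.94667374],
       [  0.        , 303.88296267, 195.18496757],
       [  0.        ,   0.        ,   1.        ]]), 'mount': array([[-3.65848143e-04,  9.57568209e-01,  2.88206508e-01,
         7.28765115e-02],
       [ 9.99999913e-01,  2.91900747e-04,  2.99553389e-04,
        -8.25120422e-04],
       [ 2.02715107e-04,  2.88206592e-01, -9.57568232e-01,
         2.95988071e-02],
       [ 0.00000000e+00,  0.00000000e+00,  0.00000000e+00,
         1.00000000e+00]])}
```

View pics/s0x.png

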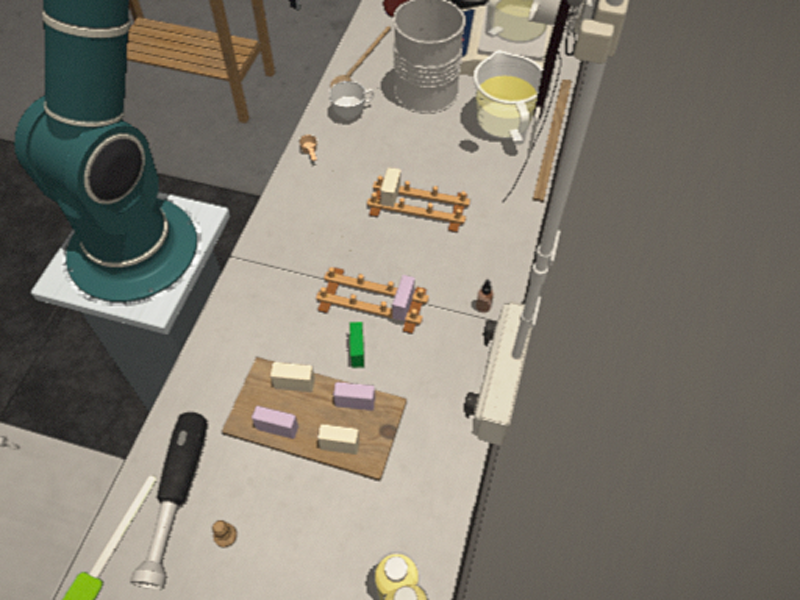

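View pics/side0.png

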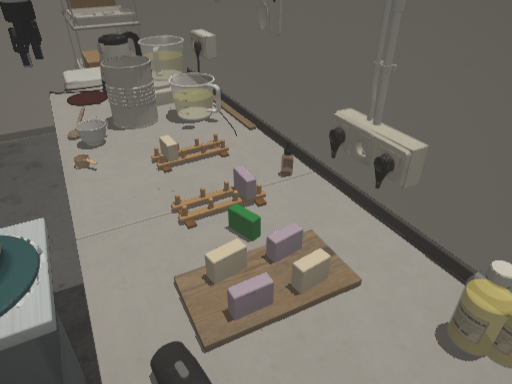

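The scene shows cream bars on the board at (292,376) and (338,438) and lavender at (275,420) and (354,396), in 800-px coordinates. The look-alike is the green bar at (356,343). The middle rack (370,300) holds lavender and the far one (418,203) holds cream. The dropper is at (485,296).

```bash
cat > h.py <<'E'
from rig import *
import numpy as np, cv2
from scipy.spatial.transform import Rotation as R
def ray(name,uv,pose=None):
    c=camera_info(name);K=c['K']
    d=np.array([(uv[0]-K[0,2])/K[0,0],-(uv[1]-K[1,2])/K[1,1],-1.])
    if name=='wrist':
        M=np.array(c['mount']);p,q=pose;Rt=R.from_quat(q).as_matrix()
        return Rt@M[:3,3]+p, Rt@M[:3,:3]@d
    return np.array(c['position']),R.from_quat(c['attitude']).as_matrix()@d
def at(name,uv,z,pose=None):
    o,d=ray(name,uv,pose);return o+d*(z-o[2])/d[2]
def px(name,P,pose=None):
    c=camera_info(name);K=c['K']
    if name=='wrist':
        M=np.array(c['mount']);p,q=pose;Rt=R.from_quat(q).as_matrix();o=Rt@M[:3,3]+p;A=Rt@M[:3,:3]
    else:o=np.array(c['position']);A=R.from_quat(c['attitude']).as_matrix()
    v=A.T@(np.array(P)-o);return np.array([K[0,2]-K[0,0]*v[0]/v[2],K[1,2]+K[1,1]*v[1]/v[2]])
E
python3 - <<'E'
from h import *
np.set_printoptions(precision=3,suppress=True)
f=512/800
for n,u,v,z in [('board a',258,358,.016),('board b',406,399,.016),('board c',380,478,.016),('board d',223,433,.016),
 ('cream top1',292,370,.07),('lav top',354,389,.067),('lav',275,415,.069),('cream',338,432,.07),
 ('lavracked',405,285,.071),('creamracked',391,175,.069),('dropper',485,306,0),
 ('LR',372,298,.02),('CR',418,203,.02)]:
    print(n,at('scene',(u*f,v*f),z))
E
cat > /dev/null
python3 - <<'E'
import cv2
a=cv2.imread('pics/scene0.png')
cv2.imwrite('pics/sc1.png',cv2.resize(a[95:215,190:330],(784,672),interpolation=cv2.INTER_CUBIC)[:600])
E
```

```text
board a [ 0.363 -0.178  0.016]
board b [ 0.656 -0.182  0.016]
board c [ 0.654 -0.338  0.016]
board d [ 0.36  -0.337  0.016]
cream top1 [ 0.45  -0.209  0.07 ]
lav top [ 0.568 -0.212  0.067]
lav [ 0.452 -0.299  0.069]
cream [ 0.568 -0.298  0.07 ]
lavracked [0.595 0.024 0.071]
creamracked [0.488 0.29  0.069]
dropper [0.75  0.066 0.   ]
LR [0.531 0.009 0.02 ]
CR [0.554 0.271 0.02 ]
```

View pics/sc1.png

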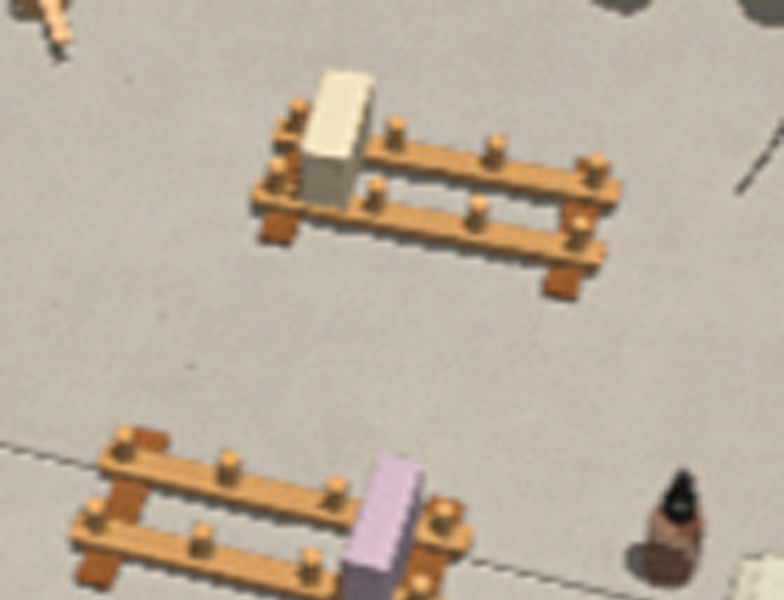

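Run:
```python
from h import *
np.set_printoptions(precision=3,suppress=True)
for n,P in {'LR':[(124,435),(228,457),(335,482),(443,508),(95,507),(202,530),(310,555),(421,582)],'CR':[(298,104),(396,124),(495,142),(597,161),(278,163),(376,184),(477,202),(580,220)]}.items():
    W=np.array([at('scene',(190+u/5.6,95+v/5.6),.042)[:2] for u,v in P])
    m=W.mean(0);d=(W[3]-W[0]+W[7]-W[4]);print(n,m,'yaw',np.degrees(np.arctan2(d[1],d[0])),'len',np.hypot(*d)/2,'wid',np.linalg.norm(W[:4].mean(0)-W[4:].mean(0)))
```

```text
LR [0.53  0.014] yaw 0.8799659195350878 len 0.1845435495566535 wid 0.0498104017891973
CR [0.553 0.278] yaw 2.174985438207213 len 0.1850656284168604 wid 0.04821826910515335
```

Call:
apply_moves(
  deltas=[
    [85, -34, -28, -10, -2.4],
    [85, -68, -56, -20, -4.9],
    [85, -102, -84, -30, -7.3],
    [85, -136, -112, -40, -9.8],
    [85, -170, -140, -50, -12.2],
    [85, -204, -168, -60, -14.6],
    [85, -238, -196, -70, -17],
    [85, -272, -224, -80, -19.5],
  ],
)

```text
time: 0.9
tool_pos: [0.3906, 0.2856, 0.485]
orientation: [-0.001, 1.0, -0.0, -0.0]
wrist_force: [1.1, 0.5, 0.1]
gripper_width: 0.0848
```

Call:
apply_moves(
  deltas=[
    [85, -24, -35, 10, 0],
    [85, -48, -70, 20, 0],
    [85, -72, -105, 30, 0],
    [85, -90, -140, 35, 0],
    [85, -90, -140, 35, 0],
    [85, -90, -140, 35, 0],
    [85, -90, -140, 35, 0],
    [85, -90, -140, 35, 0],
  ],
)

```text
time: 1.7
tool_pos: [0.4798, 0.1484, 0.4498]
orientation: [-0.001, 1.0, 0.0, 0.0]
wrist_force: [0.2, 0.3, -0.1]
gripper_width: 0.0848
```

```bash
cat > snap.py <<'E'
from h import *
import sys,pickle
s=state();im=capture('wrist');n=sys.argv[1]
cv2.imwrite(f'pics/{n}.png',im);pickle.dump((np.array(s['tool_pos']),np.array(s['orientation'])),open(f'pics/{n}.pkl','wb'))
cv2.imwrite(f'pics/{n}x.png',cv2.resize(im,(800,600),interpolation=cv2.INTER_CUBIC))
print(s['time'],s['tool_pos'],s['orientation'])
E
python3 snap.py racks
```

```text
1.7 [0.47980817 0.14839233 0.44980719] [-1.11509495e-03  9.99999372e-01  9.75978355e-05  5.71546711e-05]
```

View pics/racksx.png

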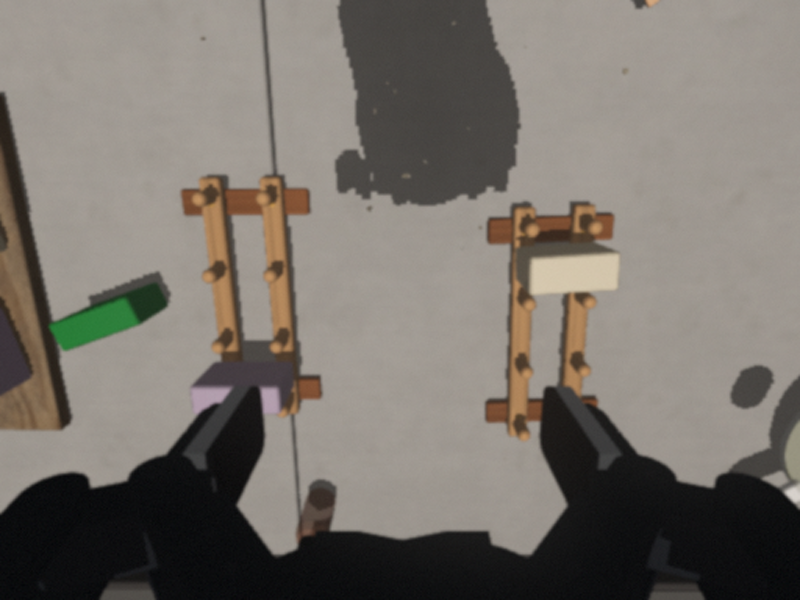

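```bash
cat > rackfit.py <<'E'
from h import *
import pickle
pose=pickle.load(open('pics/racks.pkl','rb'));f=.64
D={'LR':{(-93,-25):(199,200),(-31,-25):(206,277),(31,-25):(216,349),(-93,25):(261,200),(-31,25):(268,277),(31,25):(274,349),(93,25):(288,411)},
'CR':{(-93,-25):(533,231),(-31,-25):(528,304),(31,-25):(525,373),(93,-25):(522,434),(-93,25):(596,230),(-31,25):(590,302),(31,25):(584,370)}}
for n,d in D.items():
    A=np.array(list(d))/1000;B=np.array([at('wrist',(u*f,v*f),.044,pose)[:2] for u,v in d.values()])
    a,b=A-A.mean(0),B-B.mean(0);th=np.arctan2((a[:,0]*b[:,1]-a[:,1]*b[:,0]).sum(),(a*b).sum())
    Rm=np.array([[np.cos(th),-np.sin(th)],[np.sin(th),np.cos(th)]]);t=B.mean(0)-Rm@A.mean(0)
    print(n,t.round(4),'yaw',np.degrees(th).round(2),'resid mm',(1000*(B-A@Rm.T-t)).round(1).tolist())
    for x in(-.062,0,.062):print('  slot',(t+Rm@[x,0]).round(4))
for n,q,z in[('lav',[(205,385),(280,387),(280,413),(195,413)],.071),('cream',[(530,259),(616,252),(618,290),(530,293)],.069)]:
    print(n,np.mean([at('wrist',(u*f,v*f),z,pose) for u,v in q],0).round(3))
E
python3 rackfit.py
```

```text
LR [0.5276 0.0156] yaw 1.6 resid mm [[-0.2, 2.2], [-0.9, -1.3], [0.0, -1.8], [1.1, 0.3], [0.4, -0.8], [1.3, -2.4], [-1.6, 3.8]]
  slot [0.4657 0.0139]
  slot [0.5276 0.0156]
  slot [0.5896 0.0173]
CR [0.5492 0.2787] yaw 1.63 resid mm [[1.6, 0.2], [-0.1, -0.7], [0.1, -0.2], [-1.9, -0.1], [2.2, -0.1], [-0.5, 0.3], [-1.4, 0.5]]
  slot [0.4873 0.2769]
  slot [0.5492 0.2787]
  slot [0.6112 0.2804]
lav [0.593 0.016 0.071]
cream [0.487 0.278 0.069]
```

Call:
apply_moves(
  deltas=[
    [85, 0, -48, 0, 0],
    [85, 0, -96, 0, 0],
    [85, 0, -144, 0, 0],
    [85, 0, -192, 0, 0],
    [85, 10, -240, 20, 0],
    [85, 20, -288, 30, 0],
    [85, 30, -336, 40, 0],
    [85, 30, -380, 40, 0],
  ],
)

```text
time: 2.55
tool_pos: [0.4491, -0.2338, 0.409]
orientation: [-0.001, 1.0, 0.0, -0.0]
wrist_force: [2.3, 0.4, -0.2]
gripper_width: 0.0846
```

```bash
python3 snap.py board
```

```text
2.55 [ 0.4491372  -0.23378287  0.40903955] [-6.54884566e-04  9.99999653e-01  3.60755211e-04 -3.66564219e-04]
```

View pics/boardx.png

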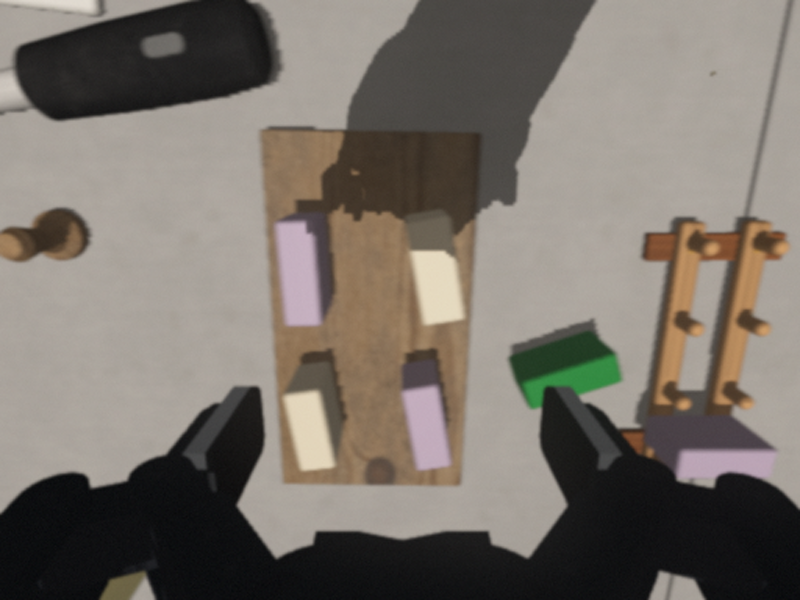

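```bash
cat > bars.py <<'E'
from h import *
import pickle
pose=pickle.load(open('pics/board.pkl','rb'));f=.64
# corners: near-left, near-right, far-right, far-left
D={'La':([(277,222),(313,220),(321,325),(286,325)],.068),'Ca':([(406,226),(447,219),(465,320),(427,325)],.0705),
'Cb':([(285,393),(322,388),(336,468),(300,470)],.0705),'Lb':([(403,389),(438,385),(450,466),(418,470)],.068)}
for n,(q,z) in D.items():
    W=np.array([at('wrist',(u*f,v*f),z,pose)[:2] for u,v in q]);d=(W[3]+W[2]-W[0]-W[1])/2
    print(n,W.mean(0).round(4),'len',np.hypot(*d).round(3),'thk',np.linalg.norm(W[1]+W[2]-W[0]-W[3]).round(3)/2,'yaw',np.degrees(np.arctan2(d[1],d[0])).round(1))
im=cv2.imread('pics/board.png')[120:310,160:320]
cv2.imwrite('pics/boardc.png',cv2.resize(im,None,fx=3.1,fy=3.1,interpolation=cv2.INTER_CUBIC))
E
python3 bars.py
```

```text
La [ 0.4482 -0.3032] len 0.072 thk 0.024 yaw 1.1
Ca [ 0.4471 -0.2112] len 0.07 thk 0.0265 yaw 12.0
Cb [ 0.5657 -0.3013] len 0.066 thk 0.027 yaw 6.2
Lb [ 0.5653 -0.2152] len 0.069 thk 0.025 yaw 9.3
```

View pics/boardc.png

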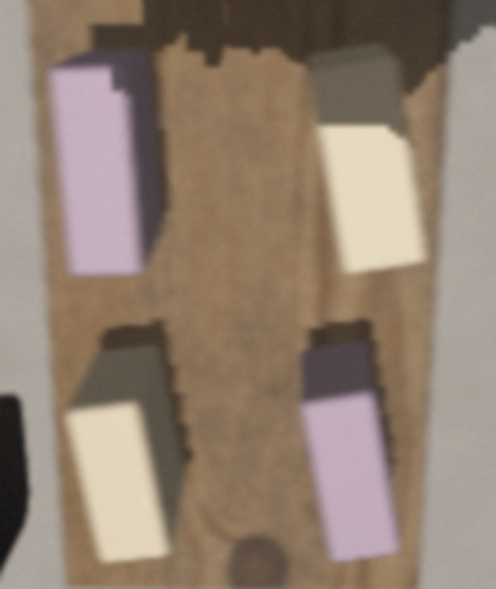

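The crop confirms the choice: measured lengths and thicknesses match cream_1 (near right), lavender_1 (near left), cream_2 (far left) and lavender_2 (far right). The green bar isn't on the board. I'll pick cream_1 first.

Call:
apply_moves(
  deltas=[
    [65, 1, 12, 0, -6],
    [65, 2, 23, 20, -12],
    [65, 2, 23, 65, -12],
    [65, 2, 23, 110, -12],
    [65, 2, 23, 155, -12],
    [65, 2, 23, 190, -12],
    [65, 2, 23, 202, -12],
    [65, 2, 23, 202, -12],
  ],
)

```text
time: 3.4
tool_pos: [0.4483, -0.2093, 0.207]
orientation: [-0.105, 0.994, 0.0, -0.001]
wrist_force: [0.1, 0.1, 0.3]
gripper_width: 0.0649
```

Call:
apply_moves(
  deltas=[
    [0, 0, 0, 0, 0],
    [0, 0, 0, 0, 0],
    [0, 0, 0, 0, 0],
    [0, 0, 0, 0, 0],
    [0, 0, 0, 0, 0],
    [0, 0, 0, 0, 0],
    [0, 0, 0, -10, 0],
    [0, 0, 0, -30, 0],
  ],
)

```text
time: 4.2
tool_pos: [0.4482, -0.2094, 0.2384]
orientation: [-0.105, 0.994, 0.0, -0.0]
wrist_force: [1.5, -0.5, -0.4]
gripper_width: 0.0296
```

```bash
python3 -c "
from h import *
s=state();print(s['time'],s['tool_pos'],s['joint_pos'],s['gripper_width'],s['wrist_force'])" && python3 snap.py g1
```

```text
4.2 [ 0.44815998 -0.20944429  0.23842868] [ 1.32031888e-03  4.64468676e-01  4.51694517e-01  2.07239237e+00
 -3.19476438e-01  6.71540215e-01  2.44490621e+00] 0.029615214360733902 [ 1.46321515 -0.52910718 -0.41930571]
4.2 [ 0.44815998 -0.20944429  0.23842868] [-1.04798264e-01  9.94493439e-01  1.20603817e-04 -3.30001257e-04]
```

View pics/g1.png

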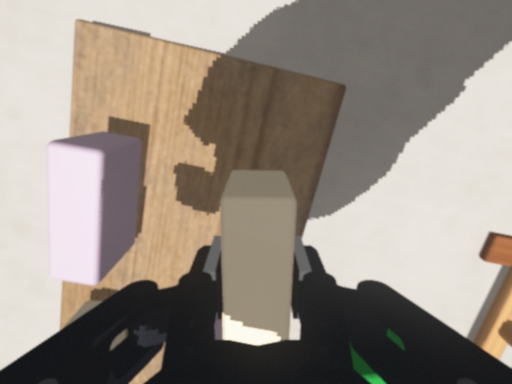

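```bash
cat > plan.py <<'E'
from h import *
import sys
# usage: plan.py x y z heading [x y z heading ...] : tool-frame delta (mm, deg) from the present pose, chained
s=state();p=np.array(s['tool_pos']);Y=R.from_quat(s['orientation']).as_matrix()[:,1];h=np.degrees(np.arctan2(Y[1],Y[0]))
print('t',round(s['time'],2),'now',p.round(4),'heading',h.round(1),'grip',round(s['gripper_width'],4),'j7',s['joint_pos'][6].round(2))
a=list(map(float,sys.argv[1:]))
for i in range(0,len(a),4):
    t=np.array(a[i:i+3]);H=np.radians(h);y=np.array([np.cos(H),np.sin(H),0]);x=np.array([np.sin(H),-np.cos(H),0])*-1
    d=(t-p)*1000;print('delta',(d@x).round(1),(d@y).round(1),(-d[2]).round(1),'turn',-((a[i+3]-h+180)%360-180).__round__(1));p=t;h=a[i+3]
E
python3 - <<'E'
from h import *
import pickle
pose=pickle.load(open('pics/g1.pkl','rb'));Rm=R.from_quat(pose[1]).as_matrix()
for v in(198,203,335,343):
    print(v,(Rm.T@(at('wrist',(258,v),.1015,pose)-pose[0])*1000).round(1))
E
python3 plan.py .53 .05 .32 50 .6112 .2804 .32 1.6
```

```text
198 [ 40.   -0.5 137. ]
203 [ 38.   -0.5 137. ]
335 [-21.4  -0.5 136.9]
343 [-25.6  -0.5 136.9]
t 4.25 now [ 0.4489 -0.2101  0.2416] heading 102.0 grip 0.0291 j7 2.44
delta -133.4 237.5 -78.4 turn 52.0
delta 85.9 228.7 -0.0 turn 48.4
```

Call:
apply_moves(
  deltas=[
    [0, -8, 14, -40, 4],
    [0, -25, 44, -70, 10],
    [0, -42, 75, -80, 17],
    [0, -60, 107, -80, 24],
    [0, -78, 140, -80, 31],
    [0, -97, 173, -80, 38],
    [0, -115, 205, -80, 45],
    [0, -133, 237, -80, 52],
  ],
)

```text
time: 5.05
tool_pos: [0.5292, 0.0516, 0.3188]
orientation: [0.344, 0.939, 0.001, 0.0]
wrist_force: [-0.1, -0.8, -0.7]
gripper_width: 0.0294
```

```bash
python3 plan.py .6112 .2774 .32 1.6
```

```text
t 5.05 now [0.5292 0.0516 0.3188] heading 49.8 grip 0.0294 j7 1.01
delta 83.3 225.3 -1.2 turn 48.2
```

Call:
apply_moves(
  deltas=[
    [0, 12, 34, 0, 7],
    [0, 25, 68, 0, 14],
    [0, 38, 102, 0, 21],
    [0, 50, 136, 0, 28],
    [0, 63, 170, 0, 35],
    [0, 76, 204, 0, 42],
    [0, 83, 225, 0, 48.2],
    [0, 83, 225, 0, 48.2],
  ],
)

```text
time: 5.85
tool_pos: [0.6098, 0.2796, 0.318]
orientation: [0.695, 0.719, 0.0, -0.0]
wrist_force: [-0.4, -1.2, -1.4]
gripper_width: 0.0297
```

```bash
python3 plan.py .6112 .2774 .25 1.6 && python3 snap.py p1
```

```text
t 5.85 now [0.6098 0.2796 0.318 ] heading 1.9 grip 0.0297 j7 -0.04
delta -2.2 1.4 68.0 turn 0.3
5.85 [0.60977564 0.27956522 0.31796721] [ 6.95391179e-01  7.18631327e-01  3.52174610e-04 -3.15944533e-05]
```

View pics/p1.png

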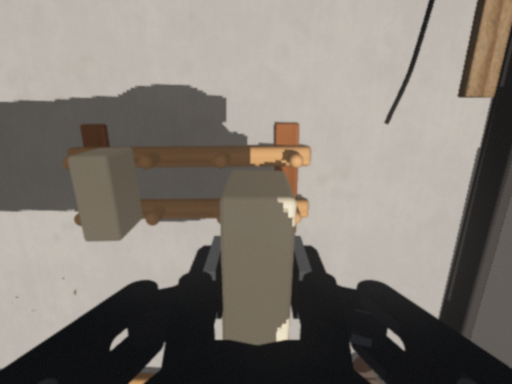

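```bash
python3 - <<'E'
from h import *
import pickle
pose=pickle.load(open('pics/p1.pkl','rb'));th=np.radians(1.63)
for y in(.025,-.025):
  for x in(-.093,-.031,.031,.093):
    P=np.array([.5492+np.cos(th)*x-np.sin(th)*y,.2787+np.sin(th)*x+np.cos(th)*y,.044]);print(x,y,px('wrist',P,pose).round(0))
E
python3 -c "
import cv2
a=cv2.imread('pics/p1.png')[110:250,60:330];cv2.imwrite('pics/p1c.png',cv2.resize(a,None,fx=2.9,fy=2.9,interpolation=cv2.INTER_CUBIC))"
```

```text
-0.093 0.025 [ 68. 163.]
-0.031 0.025 [144. 163.]
0.031 0.025 [220. 163.]
0.093 0.025 [297. 164.]
-0.093 -0.025 [ 78. 220.]
-0.031 -0.025 [150. 221.]
0.031 -0.025 [222. 221.]
0.093 -0.025 [294. 221.]
```

View pics/p1c.png

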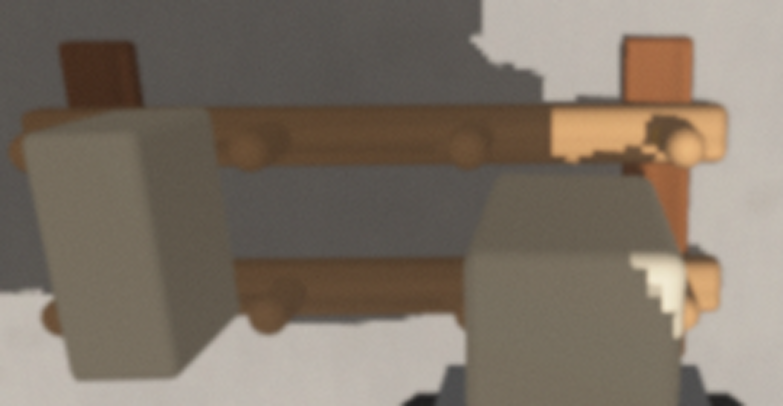

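Call:
apply_moves(
  deltas=[
    [0, 0, 1, 5, 0.3],
    [0, 0, 1, 30, 0.3],
    [0, 0, 1, 55, 0.3],
    [0, 0, 1, 80, 0.3],
    [0, 0, 1, 95, 0.3],
    [0, 0, 1, 102, 0.3],
    [0, 0, 1, 106, 0.3],
    [0, 0, 1, 107, 0.3],
  ],
)

```text
time: 6.7
tool_pos: [0.6113, 0.2755, 0.2116]
orientation: [0.698, 0.716, 0.0, 0.0]
wrist_force: [-5.4, -1.7, 10.9]
gripper_width: 0.0295
```

```bash
python3 plan.py .611 .279 .2095 1.6
```

```text
t 6.7 now [0.6113 0.2755 0.2116] heading 1.5 grip 0.0295 j7 0.02
delta 3.5 -0.2 2.1 turn -0.1
```

Call:
apply_moves(
  deltas=[
    [0, 0, 0, 0, 0],
    [0, 0, 0, 0, 0],
    [45, 0, 0, 0, 0],
    [45, 0, 0, 0, 0],
    [45, 0, 0, 0, 0],
    [45, 0, 0, -20, 0],
    [45, 0, 0, -60, 0],
    [45, 0, 0, -100, 0],
  ],
)

```text
time: 7.5
tool_pos: [0.6109, 0.2754, 0.313]
orientation: [0.698, 0.716, -0.0, 0.0]
wrist_force: [-0.1, -0.0, 0.0]
gripper_width: 0.0448
```

```bash
python3 plan.py .53 .05 .38 50 .5657 -.3013 .32 96 && python3 snap.py q1
```

```text
t 7.5 now [0.6109 0.2754 0.313 ] heading 1.5 grip 0.0448 j7 -0.03
delta -223.2 -86.8 -67.0 turn -48.5
delta -253.2 -246.2 60.0 turn -46.0
7.5 [0.6109104  0.27541162 0.31304966] [ 6.97780201e-01  7.16311862e-01 -2.54117103e-04  2.05929015e-04]
```

View pics/q1.png

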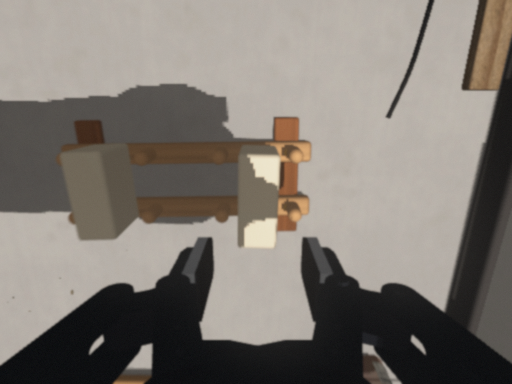

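Call:
apply_moves(
  deltas=[
    [65, -46, -5, 0, -7.8],
    [65, -91, -9, 0, -15.6],
    [65, -137, -14, 0, -23.4],
    [65, -182, -19, 0, -31.2],
    [65, -228, -23, 0, -39],
    [65, -273, -28, 0, -46.8],
    [65, -319, -33, 0, -54.6],
    [65, -364, -37, 0, -62.5],
  ],
)

```text
time: 8.35
tool_pos: [0.5832, -0.0913, 0.3123]
orientation: [0.222, 0.975, 0.0, 0.001]
wrist_force: [0.3, -0.0, 0.2]
gripper_width: 0.0649
```

```bash
python3 plan.py .5657 -.3013 .207 96.2
```

```text
t 8.35 now [ 0.5832 -0.0913  0.3123] heading 64.3 grip 0.0649 j7 1.51
delta -75.2 -196.9 105.3 turn -31.9
```

Call:
apply_moves(
  deltas=[
    [65, -15, -40, 0, -6.4],
    [65, -30, -79, 0, -12.8],
    [65, -45, -118, 0, -19.2],
    [65, -60, -157, 0, -25.6],
    [65, -75, -197, 0, -31.9],
    [65, -75, -197, 30, -31.9],
    [65, -75, -197, 65, -31.9],
    [65, -75, -197, 95, -31.9],
  ],
)

```text
time: 9.15
tool_pos: [0.5646, -0.2997, 0.2158]
orientation: [-0.051, 0.999, -0.0, 0.0]
wrist_force: [0.4, -0.7, -0.7]
gripper_width: 0.0651
```

```bash
python3 plan.py .5657 -.3013 .207 96.2; python3 snap.py g2a
```

```text
t 9.15 now [ 0.5646 -0.2997  0.2158] heading 95.9 grip 0.0651 j7 2.38
delta -0.9 -1.7 8.8 turn -0.3
9.15 [ 0.56464279 -0.29973795  0.21578905] [-5.12443855e-02  9.98685972e-01 -4.58776226e-04  3.63135955e-04]
```

View pics/g2a.png

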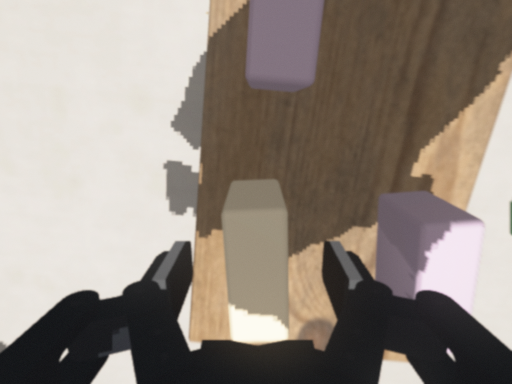

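Call:
apply_moves(
  deltas=[
    [65, 0, 0, 9, 0],
    [20, 0, 0, 9, 0],
    [0, 0, 0, 9, 0],
    [0, 0, 0, 9, 0],
    [0, 0, 0, 9, 0],
    [0, 0, 0, 9, 0],
    [0, 0, 0, -5, 0],
    [0, 0, 0, -35, 0],
  ],
)

```text
time: 10.0
tool_pos: [0.5644, -0.2987, 0.2509]
orientation: [-0.052, 0.999, 0.0, -0.001]
wrist_force: [0.1, -0.1, -0.5]
gripper_width: 0.0268
```

```bash
python3 plan.py .54 .0 .32 40 .549 .2775 .318 1.6
```

```text
t 10.0 now [ 0.5644 -0.2987  0.2509] heading 95.9 grip 0.0268 j7 2.37
delta -6.6 299.6 -69.1 turn 55.9
delta 206.8 185.3 2.0 turn 38.4
```

Call:
apply_moves(
  deltas=[
    [0, 0, 0, -42, 6],
    [0, 0, 30, -69, 13],
    [0, -1, 75, -69, 20],
    [0, -2, 120, -69, 27],
    [0, -3, 165, -69, 34],
    [0, -4, 210, -69, 41],
    [0, -5, 255, -69, 48],
    [0, -6, 300, -69, 56],
  ],
)

```text
time: 10.8
tool_pos: [0.5394, 0.0016, 0.3212]
orientation: [0.426, 0.905, 0.001, 0.0]
wrist_force: [1.2, 0.5, -0.6]
gripper_width: 0.0272
```

```bash
python3 plan.py .549 .278 .25 1.6
```

```text
t 10.8 now [0.5394 0.0016 0.3212] heading 39.6 grip 0.0272 j7 0.94
delta 206.7 183.7 71.2 turn 38.0
```

Call:
apply_moves(
  deltas=[
    [0, 33, 30, 0, 6.3],
    [0, 67, 60, 0, 12.6],
    [0, 101, 90, 0, 19],
    [0, 135, 120, 0, 25.4],
    [0, 170, 151, 0, 31.7],
    [0, 200, 178, 0, 38],
    [0, 206, 184, 15, 38],
    [0, 206, 184, 45, 38],
  ],
)

```text
time: 11.6
tool_pos: [0.5489, 0.2786, 0.2766]
orientation: [0.694, 0.72, 0.002, 0.0]
wrist_force: [0.4, -1.6, -1.6]
gripper_width: 0.0271
```

```bash
python3 plan.py .549 .278 .2105 1.6
```

```text
t 11.6 now [0.5489 0.2786 0.2766] heading 2.2 grip 0.0271 j7 -0.05
delta -0.6 0.1 66.1 turn 0.6
```

Call:
apply_moves(
  deltas=[
    [0, 0, 0, 25, 0.5],
    [0, 0, 0, 45, 0.5],
    [0, 0, 0, 56, 0.5],
    [0, 0, 0, 62, 0.5],
    [0, 0, 0, 64, 0.5],
    [0, 0, 0, 65, 0.5],
    [0, 0, 0, 65, 0.5],
    [0, 0, 0, 65, 0.5],
  ],
)

```text
time: 12.4
tool_pos: [0.549, 0.2761, 0.2106]
orientation: [0.698, 0.716, 0.001, 0.0]
wrist_force: [-2.4, -0.3, 7.5]
gripper_width: 0.027
```

```bash
python3 plan.py .549 .278 .2105 1.6
```

```text
t 12.4 now [0.549  0.2761 0.2106] heading 1.4 grip 0.027 j7 -0.01
delta 1.9 0.1 0.1 turn -0.2
```

Call:
apply_moves(
  deltas=[
    [42, 0, 0, 0, 0],
    [42, 0, 0, 0, 0],
    [42, 0, 0, 0, 0],
    [42, 0, 0, 0, 0],
    [42, 0, 0, -10, 0],
    [42, 0, 0, -40, 0],
    [42, 0, 0, -80, 0],
    [42, 0, 0, -110, 0],
  ],
)

```text
time: 13.2
tool_pos: [0.5489, 0.2757, 0.3224]
orientation: [0.698, 0.716, 0.001, 0.0]
wrist_force: [0.6, 0.6, 1.4]
gripper_width: 0.0419
```

```bash
python3 plan.py .55 -.09 .31 64 .5653 -.2152 .207 99.3; python3 snap.py q2
```

```text
t 13.2 now [0.5489 0.2757 0.3224] heading 1.4 grip 0.0419 j7 -0.09
delta -365.6 -7.8 12.4 turn -62.6
delta -68.6 -105.8 103.0 turn -35.3
13.2 [0.54891667 0.27568501 0.3224311 ] [6.98433921e-01 7.15674279e-01 5.47122480e-04 2.92612056e-04]
```

View pics/q2.png

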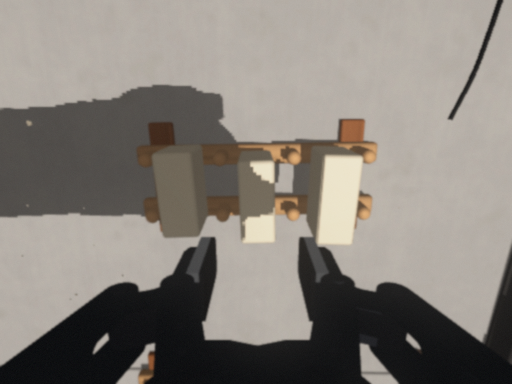

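The cream rack is full: three bars stand square in their slots. Twelve pictures viewed so far. Next is lavender_2.

Call:
apply_moves(
  deltas=[
    [65, -46, -1, 0, -7.8],
    [65, -91, -2, 0, -15.6],
    [65, -137, -3, 0, -23.4],
    [65, -182, -4, 0, -31.2],
    [65, -228, -5, 0, -39],
    [65, -273, -6, 0, -46.8],
    [65, -319, -7, 0, -54.6],
    [65, -365, -8, 0, -62.6],
  ],
)

```text
time: 14.05
tool_pos: [0.5495, -0.0909, 0.3204]
orientation: [0.222, 0.975, 0.0, 0.0]
wrist_force: [0.9, -0.7, -0.2]
gripper_width: 0.0651
```

```bash
python3 plan.py .5653 -.2152 .207 99.3
```

```text
t 14.05 now [ 0.5495 -0.0909  0.3204] heading 64.3 grip 0.0651 j7 1.5
delta -68.1 -105.2 113.4 turn -35.0
```

Call:
apply_moves(
  deltas=[
    [65, -16, -25, 0, -8],
    [65, -32, -50, 0, -16],
    [65, -48, -75, 0, -24],
    [65, -65, -100, 0, -32],
    [65, -68, -105, 20, -35],
    [65, -68, -105, 60, -35],
    [65, -68, -105, 100, -35],
    [65, -68, -105, 113, -35],
  ],
)

```text
time: 14.85
tool_pos: [0.5638, -0.2129, 0.2038]
orientation: [-0.078, 0.997, 0.001, -0.002]
wrist_force: [-1.0, 0.3, -0.5]
gripper_width: 0.0651
```

```bash
python3 plan.py .5653 -.2152 .207 99.3; python3 snap.py g3
python3 - <<'E'
from h import *
im=cv2.imread('pics/g3.png');print([im[r,250].tolist() for r in range(150,300,10)])
E
```

```text
t 14.85 now [ 0.5638 -0.2129  0.2038] heading 99.0 grip 0.0651 j7 2.32
delta -1.1 -2.5 -3.2 turn -0.3
14.85 [ 0.5638265  -0.21289512  0.2037691 ] [-7.84104653e-02  9.96918795e-01  6.25289993e-04 -2.07941752e-03]
[[56, 72, 94], [55, 72, 91], [59, 76, 97], [61, 79, 98], [117, 109, 122], [118, 108, 122], [118, 108, 124], [140, 127, 143], [139, 126, 143], [139, 126, 142], [139, 127, 143], [141, 128, 144], [142, 128, 146], [139, 125, 144], [140, 125, 145]]
```

Call:
apply_moves(
  deltas=[
    [65, 0, 0, 0, 0],
    [20, 0, 0, 0, 0],
    [0, 0, 0, 0, 0],
    [0, 0, 0, 0, 0],
    [0, 0, 0, 0, 0],
    [0, 0, 0, 0, 0],
    [0, 0, 0, -15, 0],
    [0, 0, 0, -45, 0],
  ],
)

```text
time: 15.7
tool_pos: [0.5644, -0.2129, 0.2518]
orientation: [-0.079, 0.997, 0.0, -0.001]
wrist_force: [0.2, 0.5, -0.6]
gripper_width: 0.0279
```

```bash
python3 plan.py .5276 .0126 .32 1.6 .5276 .0126 .211 1.6;  python3 - <<'E'
from h import *
s=state();pose=(np.array(s['tool_pos']),np.array(s['orientation']));Rm=R.from_quat(pose[1]).as_matrix()
for v in(205,215):print(v,(Rm.T@(at('wrist',(258,v),pose[0][2]-.139,pose)-pose[0])*1000).round(1))
E
```

```text
t 15.7 now [ 0.5644 -0.2129  0.2518] heading 99.0 grip 0.0279 j7 2.29
delta 1.1 228.5 -68.2 turn 97.4
delta 0.0 0.0 109.0 turn -0.0
205 [ 36.5  -0.5 139.1]
215 [ 32.4  -0.5 139.1]
```

Call:
apply_moves(
  deltas=[
    [0, 0, 0, -40, 8],
    [0, 0, 20, -68, 16],
    [0, 0, 50, -68, 24],
    [0, 0, 80, -68, 32],
    [0, 0, 110, -68, 40],
    [0, 0, 140, -68, 48],
    [0, 0, 170, -68, 56],
    [0, 0, 190, -68, 64],
  ],
)

```text
time: 16.5
tool_pos: [0.5348, -0.0235, 0.3208]
orientation: [0.464, 0.886, 0.001, -0.0]
wrist_force: [0.4, -0.1, -1.9]
gripper_width: 0.0274
```

```bash
python3 plan.py .5276 .017 .32 1.6
```

```text
t 16.5 now [ 0.5348 -0.0235  0.3208] heading 34.8 grip 0.0274 j7 0.92
delta 37.3 17.2 0.8 turn 33.2
```

Call:
apply_moves(
  deltas=[
    [0, 9, 4, 0, 8],
    [0, 18, 8, 0, 16],
    [0, 28, 12, 0, 24],
    [0, 37, 17, 0, 32],
    [0, 37, 17, 0, 33.2],
    [0, 37, 17, 0, 33.2],
    [0, 37, 17, 15, 33.2],
    [0, 37, 17, 30, 33.2],
  ],
)

```text
time: 17.3
tool_pos: [0.5278, 0.0141, 0.2889]
orientation: [0.695, 0.719, 0.0, 0.0]
wrist_force: [0.9, 0.9, -0.9]
gripper_width: 0.0274
```

```bash
python3 plan.py .5276 .017 .211 1.6; python3 snap.py p3
python3 - <<'E'
from h import *
import pickle
pose=pickle.load(open('pics/p3.pkl','rb'));th=np.radians(1.6)
for y in(.025,-.025):
  for x in(-.093,-.031,.031,.093):
    print(x,y,px('wrist',[.5276+np.cos(th)*x-np.sin(th)*y,.0156+np.sin(th)*x+np.cos(th)*y,.044],pose).round(0))
E
```

```text
t 17.3 now [0.5278 0.0141 0.2889] heading 1.9 grip 0.0274 j7 0.39
delta 2.9 -0.1 77.9 turn 0.3
17.3 [0.52781724 0.01409626 0.28886594] [6.95207129e-01 7.18809358e-01 3.92856773e-04 2.70457963e-05]
-0.093 0.025 [128. 170.]
-0.031 0.025 [214. 170.]
0.031 0.025 [299. 170.]
0.093 0.025 [385. 171.]
-0.093 -0.025 [135. 234.]
-0.031 -0.025 [216. 234.]
0.031 -0.025 [297. 234.]
0.093 -0.025 [377. 235.]
```

View pics/p3x.png

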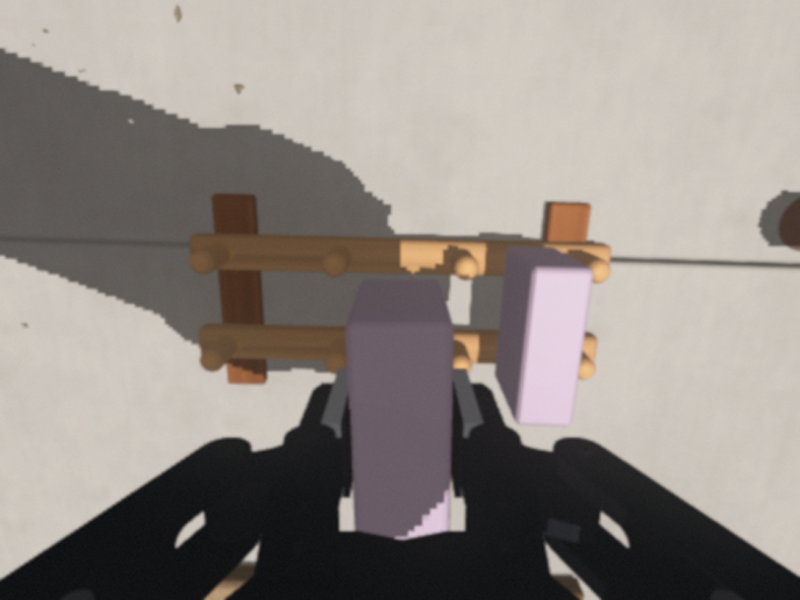

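Call:
apply_moves(
  deltas=[
    [0, 2, 0, 25, 0.6],
    [0, 2, 0, 45, 0.6],
    [0, 2, 0, 60, 0.6],
    [0, 2, 0, 70, 0.6],
    [0, 2, 0, 75, 0.6],
    [0, 2, 0, 77, 0.6],
    [0, 2, 0, 78, 0.6],
    [0, 2, 0, 78, 0.6],
  ],
)

```text
time: 18.15
tool_pos: [0.528, 0.0166, 0.2121]
orientation: [0.699, 0.715, 0.0, 0.0]
wrist_force: [-0.7, -0.3, -0.1]
gripper_width: 0.0277
```

```bash
python3 plan.py .5276 .016 .21 1
```

```text
t 18.15 now [0.528  0.0166 0.2121] heading 1.2 grip 0.0277 j7 0.47
delta -0.6 -0.4 2.1 turn 0.2
```

No contact yet, so I'll go down 2 mm more, then release and rise.

Call:
apply_moves(
  deltas=[
    [0, 0, 0, 1, 0],
    [0, 0, 0, 2, 0],
    [0, 0, 0, 2, 0],
    [42, 0, 0, 2, 0],
    [42, 0, 0, 2, 0],
    [42, 0, 0, 2, 0],
    [42, 0, 0, -10, 0],
    [42, 0, 0, -50, 0],
  ],
)

```text
time: 18.95
tool_pos: [0.527, 0.0165, 0.2607]
orientation: [0.7, 0.714, -0.002, -0.001]
wrist_force: [0.9, 1.1, 1.3]
gripper_width: 0.042
```

```bash
python3 plan.py .45 -.16 .31 64 .4482 -.3032 .207 91.1
```

```text
t 18.95 now [0.527  0.0165 0.2607] heading 1.2 grip 0.042 j7 0.41
delta -174.9 -80.7 -49.3 turn -62.8
delta -61.2 -129.5 103.0 turn -27.1
```

Call:
apply_moves(
  deltas=[
    [42, 0, 0, -45, -4],
    [65, -22, -10, -50, -12],
    [65, -48, -22, -50, -20],
    [65, -73, -34, -50, -28.5],
    [65, -98, -45, -50, -37],
    [65, -124, -57, -50, -45.5],
    [65, -150, -69, -50, -54],
    [65, -175, -81, -50, -62.4],
  ],
)

```text
time: 19.75
tool_pos: [0.4498, -0.1614, 0.3125]
orientation: [0.225, 0.974, -0.0, 0.0]
wrist_force: [0.5, 0.2, 0.2]
gripper_width: 0.0648
```

```bash
python3 plan.py .4482 -.3032 .207 91.1
```

```text
t 19.75 now [ 0.4498 -0.1614  0.3125] heading 63.9 grip 0.0648 j7 1.65
delta -60.8 -128.1 105.5 turn -27.2
```

Call:
apply_moves(
  deltas=[
    [65, -15, -32, 0, -7],
    [65, -30, -64, 0, -14],
    [65, -45, -96, 0, -21],
    [65, -61, -128, 0, -27.2],
    [65, -61, -128, 15, -27.2],
    [65, -61, -128, 50, -27.2],
    [65, -61, -128, 85, -27.2],
    [65, -61, -128, 103, -27.2],
  ],
)

```text
time: 20.55
tool_pos: [0.4477, -0.3013, 0.2068]
orientation: [-0.007, 1.0, 0.0, -0.001]
wrist_force: [0.1, 0.6, -0.1]
gripper_width: 0.065
```

```bash
python3 plan.py .4482 -.3032 .207 91.1; python3 snap.py g4
```

```text
t 20.55 now [ 0.4477 -0.3013  0.2068] heading 90.8 grip 0.065 j7 2.47
delta -0.5 -1.9 -0.2 turn -0.3
20.55 [ 0.44766585 -0.30131391  0.20679633] [-6.78844432e-03  9.99976208e-01  3.59348783e-04 -1.17063330e-03]
```

View pics/g4.png

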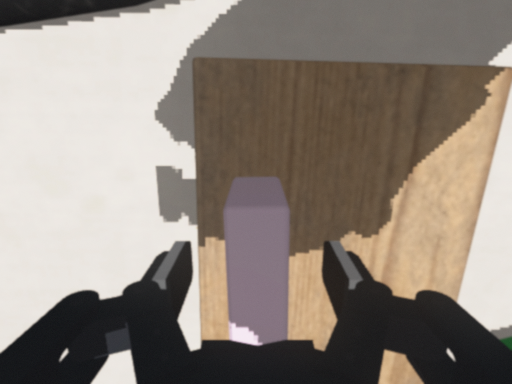

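Call:
apply_moves(
  deltas=[
    [65, 0, 0, 0, 0],
    [20, 0, 0, 0, 0],
    [0, 0, 0, 0, 0],
    [0, 0, 0, 0, 0],
    [0, 0, 0, 0, 0],
    [0, 0, 0, 0, 0],
    [0, 0, 0, -15, 0],
    [0, 0, 0, -45, 0],
  ],
)

```text
time: 21.4
tool_pos: [0.4478, -0.3016, 0.2539]
orientation: [-0.007, 1.0, 0.0, -0.001]
wrist_force: [0.4, 0.8, -0.8]
gripper_width: 0.0248
```

```bash
python3 plan.py .46 -.05 .32 28 .4657 .0145 .32 1.2
```

```text
t 21.4 now [ 0.4478 -0.3016  0.2539] heading 90.8 grip 0.0248 j7 2.43
delta -15.7 251.4 -66.1 turn 62.8
delta 54.3 35.3 -0.0 turn 26.8
```

Call:
apply_moves(
  deltas=[
    [0, 0, 10, -40, 6.8],
    [0, -1, 42, -66, 14.8],
    [0, -3, 77, -66, 22.8],
    [0, -5, 112, -66, 30.8],
    [0, -8, 147, -66, 38.8],
    [0, -10, 182, -66, 46.8],
    [0, -13, 217, -66, 54.8],
    [0, -16, 251, -66, 62.8],
  ],
)

```text
time: 22.2
tool_pos: [0.4605, -0.0493, 0.3208]
orientation: [0.517, 0.856, 0.001, 0.0]
wrist_force: [1.6, -0.7, -1.4]
gripper_width: 0.0248
```

```bash
python3 plan.py .4657 .0145 .32 1.2
```

```text
t 22.2 now [ 0.4605 -0.0493  0.3208] heading 27.7 grip 0.0248 j7 0.83
delta 54.1 34.2 0.8 turn 26.5
```

Call:
apply_moves(
  deltas=[
    [0, 13, 8, 0, 7],
    [0, 27, 17, 0, 14],
    [0, 41, 26, 0, 21],
    [0, 54, 34, 0, 26.5],
    [0, 54, 34, 0, 26.5],
    [0, 54, 34, 10, 26.5],
    [0, 54, 34, 30, 26.5],
    [0, 54, 34, 30, 26.5],
  ],
)

```text
time: 23.0
tool_pos: [0.4646, 0.0121, 0.2881]
orientation: [0.698, 0.717, -0.001, -0.001]
wrist_force: [0.2, 0.5, -1.0]
gripper_width: 0.0249
```

```bash
python3 plan.py .4657 .0145 .2105 1.2;python3 snap.py p4
```

```text
t 23.0 now [0.4646 0.0121 0.2881] heading 1.5 grip 0.0249 j7 0.35
delta 2.3 1.2 77.6 turn 0.3
23.0 [0.46458454 0.01214493 0.28813678] [ 6.97514243e-01  7.16569616e-01 -1.16816440e-03 -7.08181458e-04]
```

View pics/p4.png

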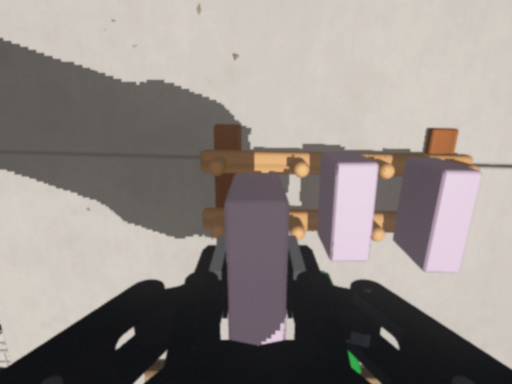

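Call:
apply_moves(
  deltas=[
    [0, 2, 1, 25, 0.3],
    [0, 2, 1, 45, 0.3],
    [0, 2, 1, 60, 0.3],
    [0, 2, 1, 70, 0.3],
    [0, 2, 1, 75, 0.3],
    [0, 2, 1, 77, 0.3],
    [0, 2, 1, 78, 0.3],
    [0, 2, 1, 78, 0.3],
  ],
)

```text
time: 23.85
tool_pos: [0.4665, 0.015, 0.2121]
orientation: [0.7, 0.715, 0.0, 0.0]
wrist_force: [1.4, -0.8, -1.7]
gripper_width: 0.0248
```

Call:
apply_moves(
  deltas=[
    [0, 0, 0, 1, 0],
    [0, 0, 0, 2, 0],
    [0, 0, 0, 2, 0],
    [42, 0, 0, 2, 0],
    [42, 0, 0, 2, 0],
    [42, 0, 0, 2, 0],
    [42, 0, 0, -10, 0],
    [42, 0, 0, -50, 0],
  ],
)

```text
time: 24.65
tool_pos: [0.4656, 0.0148, 0.261]
orientation: [0.7, 0.714, -0.002, -0.001]
wrist_force: [0.7, 0.7, 1.3]
gripper_width: 0.0418
```

Call:
apply_moves(
  deltas=[
    [42, 0, 0, -40, 0],
    [42, 0, 0, -80, 0],
    [42, 0, 0, -120, 0],
    [42, 0, -40, -150, 0],
    [42, 0, -80, -150, 0],
    [42, 0, -80, -150, 0],
    [42, 0, -80, -150, 0],
    [42, 0, -80, -150, 0],
  ],
)

```text
time: 25.45
tool_pos: [0.3864, 0.013, 0.4122]
orientation: [0.699, 0.715, 0.001, -0.001]
wrist_force: [0.2, -0.1, 0.4]
gripper_width: 0.0419
```

Run:
```python
from h import *
a=capture('scene');b=capture('side')
A=cv2.resize(a[95:225,190:330],(420,390),interpolation=cv2.INTER_CUBIC)
B=cv2.resize(b[120:240,140:310],(370,261),interpolation=cv2.INTER_CUBIC)
c=np.zeros((390,795,3),np.uint8);c[:,:420]=A;c[:261,425:]=B;cv2.imwrite('pics/end.png',c);print(state()['time'])
```

```text
25.55
```

View pics/end.png

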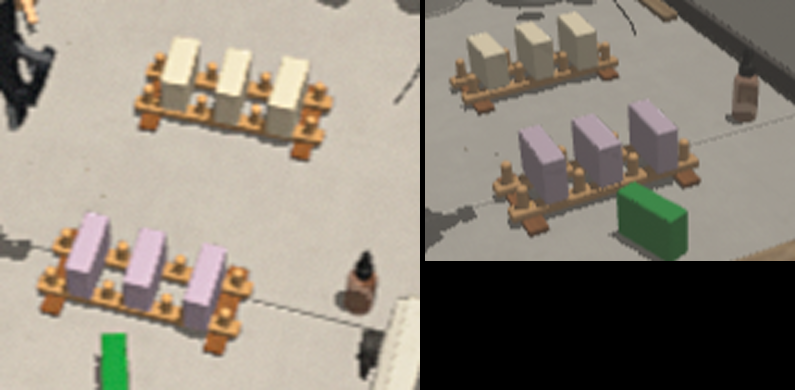

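All six bars stand upright and square, one to a slot in the right rack. The bottle is upright and the gripper is clear.

```bash
python3 -c "
from rig import *
print(hand_in())"
```

```text
the job is handed in; nothing more can be done
None
```

All four bars are racked and the job is handed in at about 25.6 s on the robot's clock. Both cream bars went into the cream rack's centre and +62 mm slots, and both lavender bars into the lavender rack's centre and −62 mm slots.

- **Last checks:** The final scene and side pictures show three upright, square bars in each rack, one per slot. The racked bars look unmoved, and the dropper bottle is upright in place. The gripper is empty and about 0.15 m above the bars.
- **Setting down:** The two cream bars met the rails with about 11 N and 8 N. The lavender bars showed no contact force 2 mm higher, so I lowered them by those last 2 mm before opening.
- **Disagreements:** The lavender rack's yaw came out at 0.9° in one measurement and 1.6° in another, and peg positions were off by up to about 4 mm. Both are well inside the tolerances. No check failed, but I didn't measure the final bar positions numerically.

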